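Press the proud bush home in the printed flange

TASK

One of the four brass bushes in the orange printed flange still stands proud of its hole. Press it down gently with the fingertips until it is fully home, its collar down on the flange like the other three, then withdraw. Do not touch the three seated bushes or the loose things lying about, and do not pull the bush up or pick anything up.

Things in the scene. Friction and masses are not known exactly. Their poses are not given: they have to be found in the camera images.
- flange: Orange printed flange on a tapered stub, fixed on a black 200 x 200 x 3 mm build plate on the bench. Disc 190 mm across, 90 mm bore, ribbed flat top face 100 mm above the bench. Four vertical holes 90 degrees apart on a 70 mm radius, each with a brass bush. Origin: on its axis, at bench height; z up; x points to the proud bush, y to that one's left. Any yaw.
- bush_top (a point): Centre of the top of the proud bush; moves with it. Collar 20 mm across and 4 mm thick on a 12 mm shank; slides straight down in its hole. At the start its top is 18 to 22 mm above the flange face; fully home 4 mm (104 mm above the bench), the collar on the face. Friction fit: sliding takes about 4 N, it stays where it is left, and meets a hard stop at home.
- bush (a joint): How far the proud bush is pressed in, m: 0 = 20 mm above home (the top of its travel), 0.020 = fully home. It starts between 0.002 and 0.006.
- seated_left: Brass bush of the same kind (collar 20 mm across, 4 mm thick), already home in the hole on the flange's +y side and fixed there. Origin: centre of the collar's underside, on the flange face. Leave alone.
- seated_far: The same, in the hole on the flange's -x side, straight across the bore from the proud bush. Leave alone.
- seated_right: The same, in the hole on the flange's -y side. Leave alone.
- nut: Loose steel hexagon nut, 22 mm across its corners, 10 mm high, on the flange face midway between the proud bush's hole and one neighbouring hole (about 54 mm from each). Origin: centre of its underside. Leave alone.
- cap: Loose black printed cap, 22 mm across, stepped to 14 mm, 24 mm high, standing on the flange face midway between the proud bush's hole and its other neighbour. Nut and cap may have changed places. Origin: centre of its underside. Leave alone.
- spare_bush: Loose spare brass bush standing collar down, shank up, 30 mm high, on a corner of the build plate. Origin: centre of its underside. Leave alone.
- glue_stick: Loose white glue stick, 28 mm across, 90 mm high, standing on another corner of the build plate. Origin: centre of its underside. Leave alone.
- scraper: Loose print scraper (spatula) lying on the bench to the robot's left. Origin: underside, in the middle of its length. Leave alone.
- screwdriver: Loose screwdriver lying on the bench to the robot's right. Origin: underside, in the middle of its length. Leave alone.
- mug: Loose white mug, 76 mm across, 85 mm high, handle to its +y, on the bench to the robot's right. Origin: centre of its underside. Leave alone.

How it is judged:
On the way:
1. the proud bush is pressed home (value of joint bush above 0.0185 m), for 0.1 s.
At the end, for the whole second after the job is handed in: The proud bush is within 1.5 mm of fully home, and every loose thing is within 6 mm of where it stood, upright (to 0.2 rad) where it stood upright (value of joint bush above 0.0185 m and distance of each of nut, cap, spare_bush, glue_stick, scraper, screwdriver, mug from where it was at the start of the episode below 0.006 m and angle between each of nut, cap, spare_bush, glue_stick, mug's own z axis and vertical below 0.2 rad); the robot touches nothing.
It fails at once if the flange or its bush is pressed harder than 40 N (contact force between the arm and flange above 40 N).
It fails at once if the bush is pulled up (value of joint bush below 0.0005 m).
It fails at once if a seated bush is touched (contact force between the arm and seated_left above 0.3 N or contact force between the arm and seated_far above 0.3 N or contact force between the arm and seated_right above 0.3 N).
It fails at once if a loose thing is touched, moved or lifted (contact force between the arm and nut above 0.3 N or contact force between the arm and cap above 0.3 N or contact force between the arm and spare_bush above 0.3 N or contact force between the arm and glue_stick above 0.3 N or contact force between the arm and scraper above 0.3 N or contact force between the arm and screwdriver above 0.3 N or contact force between the arm and mug above 0.3 N or distance of any of nut, cap, spare_bush, glue_stick, scraper, screwdriver, mug from where it was at the start of the episode above 0.006 m).
It also fails if it takes over 32 s, if anything falls off the work surface, if the arm or the gripper's body presses on something with over 40 N, if the wrist force passes 120 N, or if a joint passes its speed limit or range.

ROBOT

A 6-joint arm with a two-finger parallel gripper is mounted at the origin on the work surface. World frame = base frame: x ahead of the robot, y to its left, z up, the work surface at z = 0. Lengths are in m, angles in rad, forces in N, time in s.
With the tool pointing down it reaches from about 0.3 to 0.75 m from the base axis. Payload 8.5 kg.
Tool frame: the origin (TCP) lies midway between the tips of the shut fingers; the grasp point (between the pads) lies 19 mm behind it; z points along the fingers, y is the line along which they close (so a half turn about z gives the same grasp; the last joint's range is limited). The gripper opens to 85 mm and grips with 20 to 120 N. Pads are 22 mm wide; open, the fingers measure 114 mm over their backs; the gripper's body (76 mm by 85 mm) begins 54 mm behind the grasp point. The pads swing forward as they close: fully open they stand 13 mm farther back than shut.
Start: joints at [-1.321, 0.381, 1.297, -0, 1.464, -0.215], TCP at [0.247, -0.492, 0.231] pointing down, gripper open.
Joint ranges: [-3.11, 3.11], [-0.89, 2.33], [0.22, 2.48], [-1.42, 4.56], [0.17, 2.85], [-2.88, 2.88]. Speed limits (rad/s): [2.39, 2.39, 3.14, 3.14, 3.14, 3.14].

INTERFACE

Orientations are given as a unit quaternion [x, y, z, w].
In Python, from cell import bot gives the robot as it stands.
- The arm moves only by the tool send_rows, never from a script. Its argument "increments" is a list of rows, each a list of 3 entries, a list of its own where there are three numbers: the opening, from 0 (shut) to 1 (fully open), then the shift along the world's x, y, z in m, then the turn, a rotation vector about the world's x, y, z in rad. A call has 1 to 20 rows; each row shifts and turns the commanded pose from where the row before left it; what a row does not reach is not made up. A row lasts 1/10 s, in which the tool goes at most 50 mm and 8.59 degrees, less where a joint would pass 70% of its speed; a pose out of reach is approached as far as the arm can. A call with a gripper value outside its range is refused whole. The fingers move at their own pace and stop on an object; "newtons" is the grip in N (left out, the last holds). Time passes only in rows, so rows that do not move let the fingers close. It gives the time, the measured TCP pose, the force, the opening and the grip force at its end, in the units of the state.
- bot.sense(): the state, without advancing time (a new reading comes with each control period).
- bot.grab_frame(name): name is "side" or "top"; returns (picture, depth): 400x640x3 uint8, red, green, blue; 400x640 float32, m along the optical axis (not along the pixel's ray), 0 where there is no reading.
- bot.camera_model(name): a dict with "fx", "fy", "cx", "cy" (pixels), "xyz" and "rotation" of the camera in the world. Camera axes: x right, y up, looking along -z (the intrinsics and any distortion apply to the point x, -y, -z); pixel columns grow to the right and rows downward; lengths in m; the calibration is good to about 2 mm. A picture is of the moment at which its call begins. camera_model takes no time and is no camera call.
- bot.job_done(): hands the job in; it is judged then, once.
The state is a dict: "time_s": time; "q": joint angles; "qd": joint speeds; "tau": joint torques, N m; "position": TCP position; "ee_rot": TCP orientation; "force": force on the tool from outside, world axes, zero at the start; "torque": the same for the moment, N m; "finger_gap": finger opening in m; "grasp_force": force on a finger pad.
Only numpy, scipy, OpenCV 4.12 (cv2) and the standard library are available. Lean on these libraries where they do the work, as an engineer would, in place of code of your own. Each camera call takes 0.05 s, during which the arm holds its last target. There are 200 camera calls.

## Working session

There is one attempt and no reset: what is moved stays moved. The work goes in short steps, Python scripts to look and compute and a tool call to move; the robot and the scene stay as the last step left them, time stands still between calls to the robot, and variables do not carry over. Pictures are saved under pics/ and viewed, at most 10 in all, crops included, and the job is handed in when it is done.

Besides the shell and the picture viewer there is one more tool, called by a JSON object that holds its "fn" and its "kwargs", one argument or row to a line. send_rows: Moves the arm, as the interface text tells. Its arguments: {"type":"object","properties":{"increments":{"type":"array","items":{"type":"array"}},"newtons":{"type":"number"}},"required":["increments"]}

```bash
mkdir -p pics; cat > h.py <<'E'
import numpy as np, cv2
from cell import bot
def grab(n,tag):
    c=bot.camera_model(n); im,d=bot.grab_frame(n)
    cv2.imwrite(f'pics/{tag}.png',im[:,:,::-1]); np.savez(f'{tag}.npz',im=im,d=d)
    v,u=np.mgrid[:400,:640]
    P=np.stack([(u-c['cx'])/c['fx']*d,-(v-c['cy'])/c['fy']*d,-d],-1)
    R=np.array(c['rotation']); 
    if R.shape!=(3,3):
        from scipy.spatial.transform import Rotation as Ro; R=Ro.from_quat(R).as_matrix()
    W=P@R.T+np.array(c['xyz']); W[d==0]=np.nan
    return im,d,W,c
E
python3 - <<'E'
from h import *
for n in('top','side'):
    im,d,W,c=grab(n,n+'0'); np.save(n+'W.npy',W); print(c)
s=bot.sense(); print(s)
E
```

```text
{'fx': 471.9594392146812, 'fy': 471.9594392146812, 'cx': 319.96779505480015, 'cy': 194.34828820209188, 'xyz': array([0.33838907, 0.009685  , 1.47831341]), 'rotation': array([ 0.05079898, -0.05959135, -0.70099364,  0.70885559])}
{'fx': 463.5469878286296, 'fy': 463.5469878286296, 'cx': 324.32752624312354, 'cy': 197.2871141225674, 'xyz': array([0.2836212, 1.0012913, 1.1456922]), 'rotation': array([-0.04495563,  0.36996675,  0.91974228, -0.12319799])}
{'time_s': 0.1, 'q': array([-1.32131801e+00,  3.81160061e-01,  1.29815153e+00, -3.38542185e-05,
        1.46360205e+00, -2.15316015e-01]), 'qd': array([-0.00047929,  0.00045376, -0.00334336, -0.00016417, -0.0012109 ,
        0.00090421]), 'tau': array([ 5.24075222e-03, -4.49222946e+01, -2.31654328e+01, -9.54978168e-05,
        3.69128800e-03,  1.90806867e-05]), 'position': array([ 0.24644859, -0.49140667,  0.23076791]), 'ee_rot': array([ 9.73116466e-01,  2.30312628e-01, -2.81077643e-05, -6.60111383e-04]), 'force': array([ 0.02476106,  0.82563493, -1.37513006]), 'torque': array([-0.02494172, -0.02981482,  0.00051902]), 'grasp_force': 0.0, 'finger_gap': 0.08546643025090815}
```

View pics/top0.png

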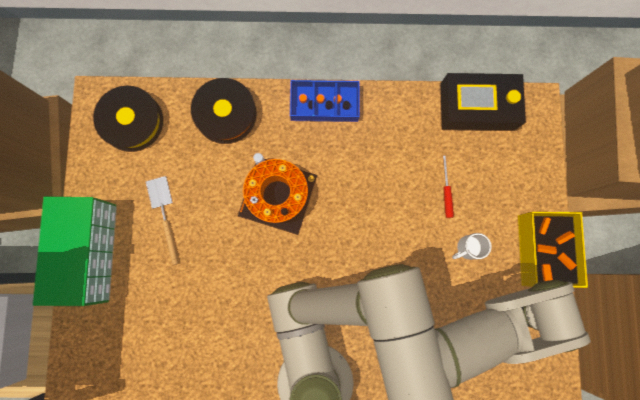

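View pics/side0.png

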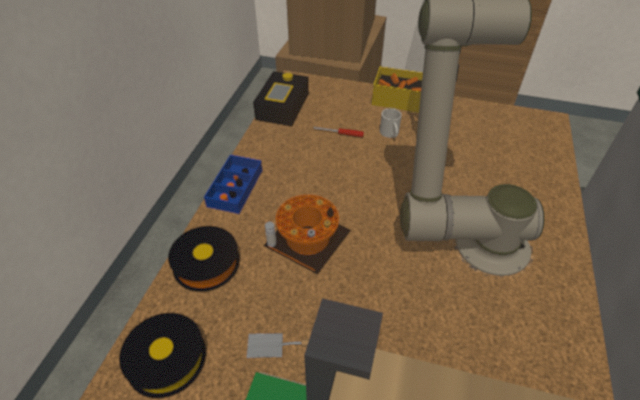

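```bash
python3 - <<'E'
import numpy as np
W=np.load('topW.npy'); im=np.load('top0.npz')['im'].astype(int)
# table of points 95..150mm
z=W[...,2]; m=(z>0.09)&(z<0.105)&(W[...,0]>.2)
org=(im[...,0]>150)&(im[...,2]<100)
print((m&org).sum(), np.nanmean(W[m&org],0))
vu=np.argwhere(m&org); print(vu.min(0),vu.max(0))
E
```

```text
2817 [ 0.57563774 -0.12192517  0.09659117]
[ 84 243] [287 586]
```

The top view shows the flange centred near (275,190), with a nut near (254,200), a black cap near (285,211) and the glue stick at (258,158). So the proud bush should lie between the nut and cap, near (267,214). I'll enlarge both views and measure.

```bash
python3 - <<'E'
import numpy as np,cv2
a=cv2.imread('pics/top0.png')[145:240,225:330]; b=cv2.imread('pics/side0.png')[185:275,255:360]
a=cv2.resize(a,(420,380),interpolation=cv2.INTER_CUBIC); b=cv2.resize(b,(380,380*90//105),interpolation=cv2.INTER_CUBIC)
o=np.zeros((380,800,3),np.uint8);o[:,:420]=a;o[:b.shape[0],420:]=b
cv2.imwrite('pics/zoom.png',o)
W=np.load('topW.npy'); im=np.load('top0.npz')['im'].astype(int)
s=np.zeros((400,640),bool); s[145:240,225:330]=1
z=W[...,2]
org=s&(im[...,0]>150)&(im[...,2]<90)&(z>.09)&(z<.106)
p=W[org]; print(org.sum(),p.mean(0),np.median(p[:,2]))
(c,r)=cv2.minEnclosingCircle(p[:,:2].astype(np.float32)*1000); print('circ',c,r)
hi=s&(z>.106); n,l,st,ce=cv2.connectedComponentsWithStats(hi.astype(np.uint8))
for i in range(1,n):
    q=W[l==i]; print(ce[i],st[i,4],q.mean(0),q[:,2].max(),im[l==i].mean(0))
S=np.load('sideW.npy'); print('---'); s=np.zeros((400,640),bool); s[185:275,255:360]=1; zs=S[...,2]; ims=np.load('side0.npz')['im'].astype(int)
org=s&(ims[...,0]>150)&(ims[...,2]<90)&(zs>.094)&(zs<.106);p=S[org]; print(org.sum(),np.median(p[:,2])); print(cv2.minEnclosingCircle(p[:,:2].astype(np.float32)*1000))
hi=s&(zs>.107); n,l,st,ce=cv2.connectedComponentsWithStats(hi.astype(np.uint8))
for i in range(1,n):
    q=S[l==i]; print(ce[i],st[i,4],q.mean(0),q[:,2].max(),ims[l==i].mean(0))
E
```

```text
1933 [0.57007966 0.12853584 0.0969949 ] 0.09703071089687176
circ (567.0407104492188, 128.86192321777344) 95.54637908935547
[275. 161.] 1 [0.65338664 0.12835558 0.10626469] 0.1062646876576272 [226.  97.   0.]
[282. 162.] 1 [0.650548   0.10747972 0.10657476] 0.10657475606100819 [236. 113.   0.]
[278. 167.] 1 [0.63533471 0.11903079 0.10603714] 0.10603713774697732 [237. 124.   0.]
[282.7 167.7] 10 [0.63285575 0.10488043 0.10854399] 0.11409375267596689 [217.4 166.2  57.6]
[281. 171.] 1 [0.6231582  0.10979634 0.10692335] 0.10692334711102292 [222. 123.   8.]
[292. 170.] 1 [0.62652831 0.07728597 0.10726752] 0.10726751632272791 [209.  91.   0.]
[271. 172.] 1 [0.61970482 0.1392673  0.10718361] 0.10718361080382421 [241. 119.   0.]
[262. 176.] 1 [0.60713969 0.16540378 0.10806824] 0.10806823950272193 [233. 116.   0.]
[251. 178.] 1 [0.6009969  0.19781955 0.10662226] 0.1066222576889575 [244. 135.   0.]
[296. 181.] 1 [0.59358375 0.06485487 0.10704512] 0.10704511713022113 [234. 100.   0.]
[251. 183.] 3 [0.58572645 0.19712003 0.10813829] 0.10842267136197203 [227.33333333 176.          63.66666667]
[25
[... 2755 characters left out ...]
[146.  72.  31.]
[276. 218.] 1 [0.64926424 0.16065642 0.10879973] 0.10879973424913492 [150.  82.  28.]
[327.         223.05555556] 36 [0.49647675 0.14698314 0.11802234] 0.12601466678481277 [133.55555556  98.13888889  46.33333333]
[327. 229.] 1 [0.49285778 0.16012453 0.10735851] 0.10735850633158273 [157.  87.  27.]
[294. 231.] 1 [0.58290916 0.19341468 0.10800716] 0.108007156561436 [122.  98.  58.]
[311.         232.54054054] 37 [0.53317657 0.18807737 0.11089855] 0.11736257098801772 [115.35135135 104.89189189  98.97297297]
[295.5 233. ] 2 [0.57643398 0.19949945 0.10815729] 0.10909777021914935 [145. 102.  45.]
[293. 234.] 1 [0.58254409 0.20416318 0.10712156] 0.10712155565643577 [139.  97.  43.]
```

View pics/zoom.png

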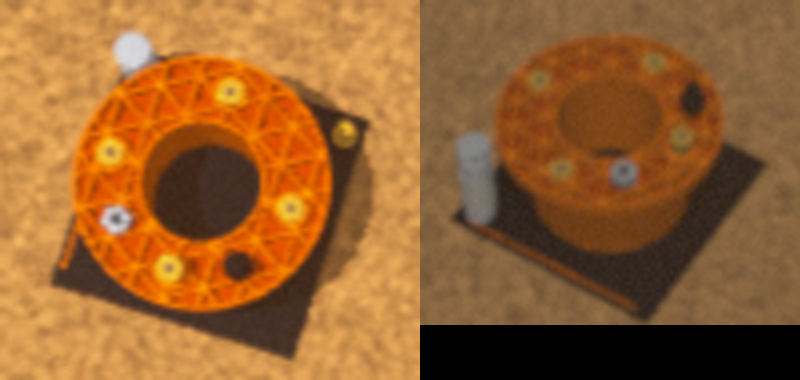

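The zoom confirms the layout. The proud bush is at top pixel ~(266,212), 71 mm from the flange centre at (0.567,0.128) and about 120 mm high. The nut and cap stand either side of it. The proud bush is at about (0.499, 0.148). I'll close the fingers and approach at height.

{"fn": "send_rows", "kwargs": {
  "increments": [
    [0,[0.0126,0.032,0],[0,0,0]],
    [0,[0.0126,0.032,0],[0,0,0]],
    [0,[0.0126,0.032,0],[0,0,0]],
    [0,[0.0126,0.032,0],[0,0,0]],
    [0,[0.0126,0.032,0],[0,0,0]],
    [0,[0.0126,0.032,0],[0,0,0]],
    [0,[0.0126,0.032,0],[0,0,0]],
    [0,[0.0126,0.032,0],[0,0,0]],
    [0,[0.0126,0.032,0],[0,0,0]],
    [0,[0.0126,0.032,0],[0,0,0]],
    [0,[0.0126,0.032,0],[0,0,0]],
    [0,[0.0126,0.032,0],[0,0,0]],
    [0,[0.0126,0.032,0],[0,0,0]],
    [0,[0.0126,0.032,0],[0,0,0]],
    [0,[0.0126,0.032,0],[0,0,0]],
    [0,[0.0126,0.032,0],[0,0,0]],
    [0,[0.0126,0.032,0],[0,0,0]],
    [0,[0.0126,0.032,0],[0,0,0]],
    [0,[0.0126,0.032,0],[0,0,0]],
    [0,[0,0,0],[0,0,0]]
  ],
  "newtons": 20
}}

```text
time_s: 2.1
position: [0.4865, 0.1192, 0.2308]
ee_rot: [0.973, 0.232, -0.0, -0.0]
force: [-0.2, -0.5, -0.4]
finger_gap: 0.0001
grasp_force: 0.0
```

{"fn": "send_rows", "kwargs": {
  "increments": [
    [0,[0.006,0.015,0],[0,0,0]],
    [0,[0.0065,0.014,0],[0,0,0]],
    [0,[0,0,-0.02],[0,0,0]],
    [0,[0,0,-0.02],[0,0,0]],
    [0,[0,0,-0.02],[0,0,0]],
    [0,[0,0,-0.01],[0,0,0]],
    [0,[0,0,-0.01],[0,0,0]],
    [0,[0,0,0],[0,0,0]],
    [0,[0,0,0],[0,0,0]]
  ]
}}

```text
time_s: 3.0
position: [0.4988, 0.1453, 0.1518]
ee_rot: [0.973, 0.23, 0.0, 0.0]
force: [0.9, -0.5, -0.4]
finger_gap: -0.0001
grasp_force: 0.0
```

```bash
python3 - <<'E'
from h import *
im,d,W,c=grab('side','side1'); print(bot.sense()['position'],bot.sense()['force'])
cv2.imwrite('pics/z1.png',cv2.resize(im[130:280,240:400,::-1],(640,600),interpolation=cv2.INTER_CUBIC))
E
```

```text
[0.49884439 0.14534703 0.15203553] [-0.0604147  -0.16023697  0.67517033]
```

View pics/z1.png

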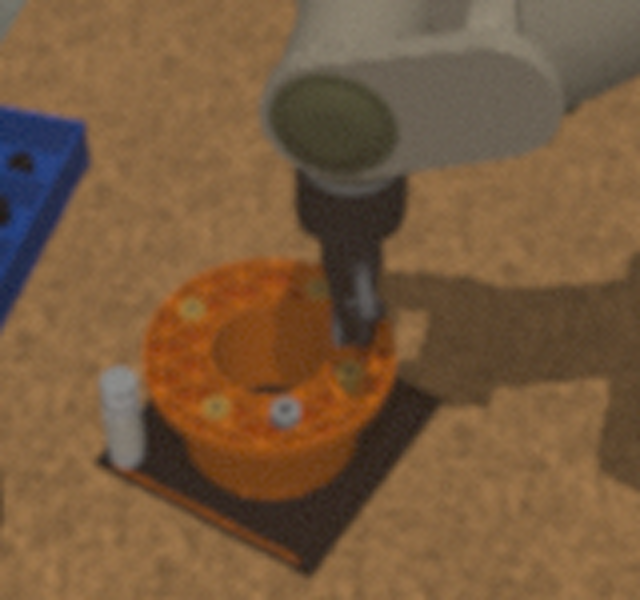

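Side view: the fingertips at zoomed ~(355,340) are straight above the proud bush at ~(350,375), clear of the nut at (286,410). I'll go down slowly, pausing to check force.

{"fn": "send_rows", "kwargs": {
  "increments": [
    [0,[0,0.002,-0.01],[0,0,0]],
    [0,[0,0,-0.01],[0,0,0]],
    [0,[0,0,-0.006],[0,0,0]],
    [0,[0,0,-0.002],[0,0,0]],
    [0,[0,0,-0.002],[0,0,0]],
    [0,[0,0,-0.002],[0,0,0]],
    [0,[0,0,-0.002],[0,0,0]],
    [0,[0,0,-0.002],[0,0,0]],
    [0,[0,0,0],[0,0,0]]
  ]
}}

```text
time_s: 3.95
position: [0.4986, 0.1474, 0.1154]
ee_rot: [0.973, 0.23, 0.0, 0.0]
force: [0.7, -0.3, 1.5]
finger_gap: -0.0004
grasp_force: 0.4
```

{"fn": "send_rows", "kwargs": {
  "increments": [
    [0,[0,0,-0.002],[0,0,0]],
    [0,[0,0,-0.002],[0,0,0]],
    [0,[0,0,-0.002],[0,0,0]]
  ]
}}

```text
time_s: 4.25
position: [0.4986, 0.1474, 0.1093]
ee_rot: [0.973, 0.23, 0.0, 0.0]
force: [-0.3, -0.3, 3.9]
finger_gap: -0.0002
grasp_force: 1.9
```

{"fn": "send_rows", "kwargs": {
  "increments": [
    [0,[0,0,-0.001],[0,0,0]],
    [0,[0,0,-0.001],[0,0,0]],
    [0,[0,0,-0.001],[0,0,0]]
  ]
}}

```text
time_s: 4.55
position: [0.4986, 0.1474, 0.1063]
ee_rot: [0.973, 0.23, 0.0, 0.0]
force: [0.9, 0.4, 3.3]
finger_gap: -0.0002
grasp_force: 1.9
```

Sliding at about 4 N, as expected. Finishing in small steps.

{"fn": "send_rows", "kwargs": {
  "increments": [
    [0,[0,0,-0.001],[0,0,0]],
    [0,[0,0,-0.0005],[0,0,0]],
    [0,[0,0,-0.0005],[0,0,0]]
  ]
}}

```text
time_s: 4.85
position: [0.4986, 0.1473, 0.1043]
ee_rot: [0.973, 0.23, 0.0, 0.0]
force: [1.0, 0.1, 3.5]
finger_gap: 0.0002
grasp_force: 1.9
```

{"fn": "send_rows", "kwargs": {
  "increments": [
    [0,[0,0,-0.0003],[0,0,0]],
    [0,[0,0,0],[0,0,0]]
  ]
}}

```text
time_s: 5.05
position: [0.4986, 0.1474, 0.1041]
ee_rot: [0.973, 0.23, 0.0, 0.0]
force: [0.7, 0.1, 4.3]
finger_gap: 0.0001
grasp_force: 1.8
```

{"fn": "send_rows", "kwargs": {
  "increments": [
    [0,[0,0,-0.0003],[0,0,0]],
    [0,[0,0,0],[0,0,0]]
  ]
}}

```text
time_s: 5.25
position: [0.4986, 0.1474, 0.104]
ee_rot: [0.973, 0.23, 0.0, 0.0]
force: [0.6, -0.5, 6.9]
finger_gap: -0.0001
grasp_force: 3.1
```

{"fn": "send_rows", "kwargs": {
  "increments": [
    [0,[0,0,-0.0003],[0,0,0]],
    [0,[0,0,0],[0,0,0]]
  ]
}}

```text
time_s: 5.45
position: [0.4986, 0.1474, 0.104]
ee_rot: [0.973, 0.23, 0.0, 0.0]
force: [-0.4, -0.6, 9.9]
finger_gap: 0.0003
grasp_force: 4.5
```

The force is rising while the height stays at 0.104 m, so the bush is on its hard stop. Withdrawing straight up with the fingers shut.

{"fn": "send_rows", "kwargs": {
  "increments": [
    [0,[0,0,-0.0002],[0,0,0]],
    [0,[0,0,0.002],[0,0,0]],
    [0,[0,0,0.01],[0,0,0]],
    [0,[0,0,0.02],[0,0,0]],
    [0,[0,0,0.03],[0,0,0]],
    [0,[0,0,0.03],[0,0,0]],
    [0,[0,0,0.03],[0,0,0]],
    [0,[0,-0.03,0.01],[0,0,0]],
    [0,[0,-0.03,0],[0,0,0]],
    [0,[0,-0.03,0],[0,0,0]],
    [0,[0,-0.03,0],[0,0,0]],
    [0,[0,-0.03,0],[0,0,0]],
    [0,[0,-0.03,0],[0,0,0]],
    [0,[0,-0.03,0],[0,0,0]],
    [0,[0,-0.03,0],[0,0,0]],
    [0,[0,0,0],[0,0,0]],
    [0,[0,0,0],[0,0,0]]
  ]
}}

```text
time_s: 7.15
position: [0.4982, -0.0927, 0.2353]
ee_rot: [0.973, 0.23, -0.0, -0.0]
force: [-0.0, 1.0, -0.6]
finger_gap: -0.0003
grasp_force: 0.0
```

```bash
python3 - <<'E'
from h import *
im,d,W,c=grab('side','side2'); z=W[...,2]
im2,d2,W2,_=grab('top','top2')
for n,w in(('side',W),('top',W2)):
    for nm,p,q in(('bush',.4985,.148),('cap',.5,.1),('nut',.535,.188),('glue',.665,.175)):
        m=(np.hypot(w[...,0]-p,w[...,1]-q)<.014)&(w[...,2]>.07); k=w[m]; print(n,nm,m.sum(),np.percentile(k[:,2],[50,90]) if len(k) else '')
print(bot.sense()['position'],bot.sense()['force'])
o=np.hstack([cv2.resize(im[185:275,255:360,::-1],(400,343),interpolation=cv2.INTER_CUBIC),cv2.resize(im2[145:240,225:330,::-1],(379,343),interpolation=cv2.INTER_CUBIC)])
cv2.imwrite('pics/z2.png',o)
E
```

```text
side bush 61 [0.10212404 0.10656224]
side cap 81 [0.10929862 0.12439748]
side nut 73 [0.10739947 0.11183559]
side glue 45 [0.09292434 0.09618711]
top bush 70 [0.10238636 0.10579075]
top cap 74 [0.11079284 0.12222021]
top nut 68 [0.10561055 0.11170607]
top glue 52 [0.09287795 0.09696535]
[ 0.49823589 -0.09173415  0.23531087] [0.95596858 0.06602778 0.1287782 ]
```

View pics/z2.png

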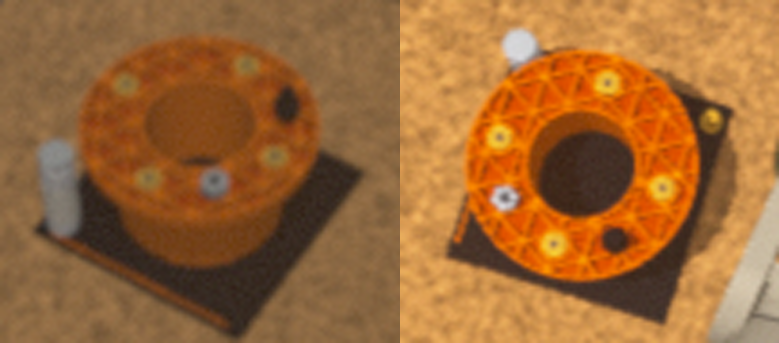

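The formerly proud bush, at ~(275,157) in the left crop and ~(553,243) in the right, now sits flush like the other three. The nut, cap, glue stick and spare bush haven't moved, and the arm is clear.

```bash
python3 -c "
from cell import bot
print(bot.job_done())"
```

```text
the job is handed in; nothing more can be done
None
```

The proud bush is pressed fully home: fingertips stopped at 104 mm, with about 10 N at the last reading on the stop. The arm has withdrawn clear, the nut, cap, glue stick and spare bush look unmoved, and the job is handed in.

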